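# Shut and lock the showcase

## Task

The countertop showcase has been left open at both ends. Gently slide both of its glass doors fully shut, pushing with the fingertips only, then push the brass lock plunger in until it stops, so that the case is locked. It is glass: do not slam it, pinch it or lean on it, and leave the loose things on the counter where they are.

Things in the scene. Friction and masses are not known exactly. Their poses are not given: they have to be found in the camera images.
- showcase: Fixed glass countertop case, walnut plinth, aluminium frame: 300 deep (x), 600 wide (y), 235 high. Origin: centre of underside. Its -x side (frame face x -150) roughly faces the robot: two bypassing glass doors, z 62 to 214, in an opening y -280 to +280. Left (+y) door in the outer track, glass face x -145.5; right in the inner, x -133.5. Panes 305 wide; shut, they overlap 50 at the middle.
- left_door (a joint): How far the left (+y) door is open, m: 0 = fully shut against the left jamb; grows as it slides towards the showcase's -y; stop at 0.11. About 0.6 kg; about 3 N keeps it moving and it stays where it is left.
- right_door (a joint): How far the right (-y) door is open, m: 0 = fully shut against the right jamb; grows as it slides towards the showcase's +y; stop at 0.11. Same weight and friction.
- left_door_pull (a point): On the left door's finger lip: upright aluminium fin 6 thick (y), showcase z 64 to 212, standing 24 out of the glass to -x near the door's outer (+y) edge; free edge at showcase x -170. Site: mid-thickness, 10 in from the free edge, showcase z 154; at showcase y +263 when shut. To shut, push the fin's inner face towards +y.
- right_door_pull (a point): The same on the right door: fin 6 thick near its outer (-y) edge, free edge also at showcase x -170; point mid-thickness, 10 in from the free edge, showcase z 154; at showcase y -263 when shut. To shut, push the fin's inner face towards -y.
- lock_plunger (a joint): How far the lock plunger is pushed in, m: 0 = out (unlocked), 0.010 = fully in (locked). About 4 N moves it along the showcase's +x; it stays where it is left and cannot be pulled out again without the key.
- plunger_face (a point): Centre of the outer face of the round brass plunger, diameter 18, pointing to showcase -x, standing 14 out of a steel housing (diameter 26, 21 out of the glass) near the left door's inner edge. Rides with that door: showcase x -180.5, z 154, and y 0 when the door is shut. Fully in, it still stands 4 proud of the housing.
- gilt_ox: Loose gilded ox figurine on a dark lacquer base 95 x 50, 80 high, standing on the counter before the showcase. Origin: centre of its underside. To be left where it stands.
- plaque: Loose dark red lacquer award plaque, 120 x 160 and 16 high, with a gold fish, lying on the counter before the showcase. Origin: centre of its underside. To be left where it stands.
- glue: Loose small yellow glue bottle with a red cap, diameter 38, 85 high, standing on the counter before the showcase. Origin: centre of its underside. To be left where it stands.

How it is judged (in metres and radians):
On the way, in this order (a step that is already met when the one before it is completed fails the run):
1. both doors are fully shut (value of joint each of left_door, right_door below 0.005 m), for 0.2 s.
2. the lock plunger is pushed in, with both doors shut (all of step 1 and value of joint lock_plunger above 0.008 m), for 0.2 s.
At the end, for the whole second after the job is handed in: Both glass doors are shut to within 5 mm of their jambs, the lock plunger is at least 8 of its 10 mm in, and the ox, the plaque and the glue bottle are within 20 mm of where they stood (all of step 2 and distance of each of gilt_ox, plaque, glue from where it was at the start of the episode below 0.02 m); the robot touches nothing.
It fails at once if a door is slammed: it slides towards shut faster than 0.4 m/s (velocity of joint any of left_door, right_door below -0.4 m/s).
It fails at once if the showcase is pinched or leaned on: the fingers load it with more than 40 N (contact force between the fingers and showcase above 40 N).
It fails at once if the ox, the plaque or the glue bottle is knocked, lifted or carried more than 20 mm (distance of any of gilt_ox, plaque, glue from where it was at the start of the episode above 0.02 m).
It also fails if it takes over 51 s, if anything falls off the work surface, if the arm or the gripper's body presses on something with over 40 N, if the wrist force passes 120 N, or if a joint passes its speed limit or range.

## Robot

A 6-joint arm with a two-finger parallel gripper is mounted at the origin on the work surface. World frame = base frame: x ahead of the robot, y to its left, z up, the work surface at z = 0. Lengths are in mm, angles in rad, forces in N, time in s.
With the tool pointing down it reaches from about 350 to 875 mm from the base axis. Payload 4.2 kg.
Tool frame: the origin (TCP) lies at the very end of the fingers, on their centre line; the grasp point (between the pads) lies 19 mm behind it; z points along the fingers, y is the line along which they close (so a half turn about z gives the same grasp; the last joint's range is limited). The gripper opens to 85 mm and grips with 20 to 120 N. Pads are 22 mm wide; open, the fingers measure 114 mm over their backs; the gripper's body (76 mm by 85 mm) begins 54 mm behind the grasp point. The pads swing forward as they close: fully open they stand 13 mm farther back than shut.
Start: joints at [1.411, 0.385, 0.008, 0, -1.194, -0.259], TCP at [254.132, 570.978, 231.312] pointing down, gripper open.
Joint ranges: [-3.14, 3.14], [-1.21, 2.06], [-1.07, 1.41], [-3.16, 2.05], [-2.99, -0.16], [-3.1, 3.1]. Speed limits (rad/s): [2.79, 2.79, 3.14, 3.14, 3.14, 3.14].

## Interface

Orientations are given as a unit quaternion [x, y, z, w].
In Python, from bench import read_state, get_image, get_calibration, job_done gives the robot as it stands.
- The arm moves only by the shell command python3 -m creep 'ROWS'. ROWS is a JSON object of lists of equal length, an entry for each row: "translation": the shift along the world's x, y, z in cm, a list of three; "delta_rot": the turn, a rotation vector about the world's x, y, z in degrees, a list of three; "hand": the finger opening in cm, from 0 to 8.54. A call has 1 to 8 rows; each row is the pose to reach, as a shift and turn from the pose commanded when the call began; what a row does not reach only later rows make up. A row lasts 1/8 s, in which the tool goes at most 62.5 mm and 10.7 degrees, less where a joint would pass 70% of its speed; a pose out of reach is approached as far as the arm can. A call with a gripper value outside its range is refused whole. The fingers move at their own pace and stop on an object; the grip force is fixed at half the most. Time passes only in rows, so rows that repeat a pose let the fingers close. It gives the time, the measured TCP pose, the force, the opening and the grip force at its end, in the units of the state.
- read_state(): the state, without advancing time (a new reading comes with each control period).
- get_image(name): name is "side" or "top" or "wrist"; returns (picture, depth): 400x640x3 uint8, red, green, blue; 400x640 float32, mm along the optical axis (not along the pixel's ray), 0 where there is no reading.
- get_calibration(name): a dict with "intrinsics" (3x3 intrinsics, pixels), "xyz" and "attitude" of the camera in the world. Camera axes: x right, y down, z forward; pixel columns grow to the right and rows downward; lengths in mm; the calibration is good to about 2 mm. A picture is of the moment at which its call begins: read the wrist's pose just before it. get_calibration takes no time and is no camera call; for the wrist camera it gives the pose at the moment of the call.
- job_done(): hands the job in; it is judged then, once.
The state is a dict: "clock": time; "joints": joint angles; "joint_vel": joint speeds; "joint_efforts": joint torques, N m; "position": TCP position; "ee_rot": TCP orientation; "contact_force": force on the tool from outside, world axes, zero at the start; "wrist_torque": the same for the moment, N m; "gripper_width": finger opening in mm; "grasp_force": force on a finger pad.
Only numpy, scipy, OpenCV 4.12 (cv2) and the standard library are available. Lean on these libraries where they do the work, as an engineer would, in place of code of your own. Each camera call takes 0.05 s, during which the arm holds its last target. There are 200 camera calls.

## Working session

There is one attempt and no reset: what is moved stays moved. The work goes in short steps, Python scripts to look and compute and a shell command to move; the robot and the scene stay as the last step left them, time stands still between calls to the robot, and variables do not carry over. Pictures are saved under pics/ and viewed, at most 10 in all, crops included, and the job is handed in when it is done.

```bash
mkdir -p pics; python3 - <<'E'
from bench import *
import cv2,numpy as np
s=read_state();print(s)
for n in("side","top"):
    im,d=get_image(n);c=get_calibration(n);print(n,c)
    cv2.imwrite(f"pics/{n}0.png",im[:,:,::-1]);np.savez(f"pics/{n}0.npz",im=im,d=d,K=c["intrinsics"],t=c["xyz"],a=c["attitude"])
E
```

```text
{'clock': 0.0, 'joints': array([ 1.41061471e+00,  3.85552290e-01,  6.61635966e-03, -5.11937445e-04,
       -1.19397232e+00, -2.58570083e-01]), 'joint_vel': array([-0.0005209 ,  0.00112811,  0.00158204, -0.0005526 ,  0.00046498,
        0.00066529]), 'joint_efforts': array([-1.48012555e-04, -3.92293632e+01,  1.88401741e+01,  4.18619379e+00,
       -4.63501914e-03, -4.63207073e-07]), 'position': array([253.89671995, 570.46754984, 230.21852026]), 'ee_rot': array([ 9.78140627e-01, -2.07941677e-01, -1.85695874e-04,  1.06638079e-03]), 'contact_force': array([ 0.08633924, -0.90119735,  0.62140893]), 'wrist_torque': array([0.01904408, 0.04883021, 0.02788435]), 'grasp_force': 0.0, 'gripper_width': 85.47305211321681}
side {'intrinsics': array([[373.93519268,   0.        , 320.04380955],
       [  0.        , 373.93519268, 203.59781137],
       [  0.        ,   0.        ,   1.        ]]), 'xyz': array([ 87.66806372, -92.96505465, 717.57226905]), 'attitude': array([ 0.73671689, -0.59388943,  0.2015788 , -0.2528034 ])}
top {'intrinsics': array([[372.76636721,   0.        , 318.51534165],
       [  0.        , 372.76636721, 195.12660747],
       [  0.        ,   0.        ,   1.        ]]), 'xyz': array([383.31268493,  13.29656075, 940.48813417]), 'attitude': array([-0.67428319,  0.73117792, -0.07428578,  0.07212947])}
```

View pics/side0.png

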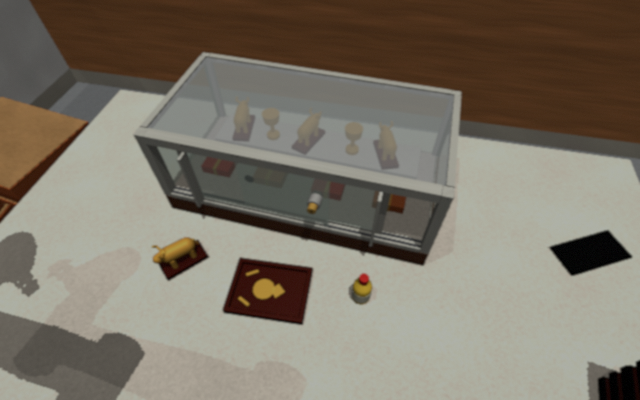

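View pics/top0.png

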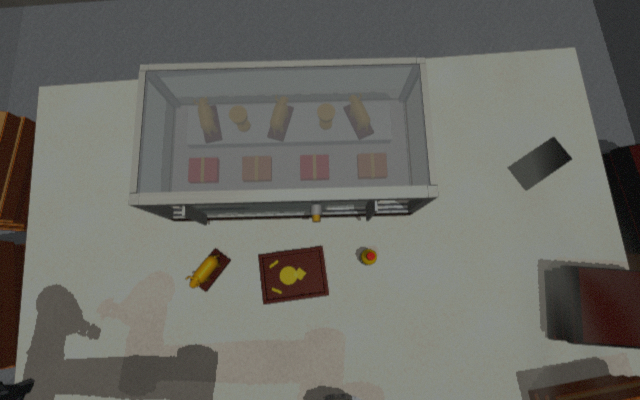

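The side and top views show the case with its front frame from about (132,198) to (437,192) in the top picture. The fins are near (205,213) and (370,207), the plunger at (316,213), the ox at (210,270), the plaque at (293,274) and the glue at (368,257).

```bash
cat > h.py <<'E'
import numpy as np,cv2
from scipy.spatial.transform import Rotation as R
def load(n):
    z=np.load(f"pics/{n}.npz");return z
def ray(z,uv):
    uv=np.atleast_2d(uv).astype(float)
    d=np.c_[uv,np.ones(len(uv))]@np.linalg.inv(z["K"]).T
    return z["t"],R.from_quat(z["a"]).apply(d)
def onplane(z,uv,h):
    t,d=ray(z,uv);return t+d*((h-t[2])/d[:,2])[:,None]
def proj(z,P):
    c=R.from_quat(z["a"]).inv().apply(np.atleast_2d(P)-z["t"]);q=c@z["K"].T;return q[:,:2]/q[:,2:]
def cloud(z):
    v,u=np.mgrid[:400,:640];t,d=ray(z,np.c_[u.ravel(),v.ravel()])
    return (t+d*z["d"].reshape(-1,1)).reshape(400,640,3)
E
python3 - <<'E'
from h import *
T=load("top0");S=load("side0")
for n,z in(("top",T),("side",S)):
    P=cloud(z);m=(abs(P[...,2]-235)<5)&(z["d"]>0)
    m=m&(P[...,0]>450)
    pts=P[m][:,:2].astype(np.float32);print(n,m.sum(),np.median(P[m][:,2]))
    r=cv2.minAreaRect(pts);print(r);print(cv2.boxPoints(r))
c=cv2.resize(T["im"][180:230,130:445,::-1],None,fx=2.5,fy=5,interpolation=cv2.INTER_CUBIC)
s=cv2.resize(S["im"][125:270,130:470,::-1],None,fx=2.3,fy=2.3,interpolation=cv2.INTER_CUBIC)
c=cv2.copyMakeBorder(c,0,0,0,max(0,s.shape[1]-c.shape[1]),0);s=cv2.copyMakeBorder(s,0,0,0,max(0,c.shape[1]-s.shape[1]),0)
cv2.imwrite("pics/crop.png",np.vstack([c[:,:790],s[:,:790]]))
E
```

```text
top 37514 231.90432883795222
((675.5884399414062, 66.17198181152344), (602.0875854492188, 302.39739990234375), 86.9250717163086)
[[ 508.45886 -226.32779]
 [ 810.4209  -242.54895]
 [ 842.718    358.67175]
 [ 540.756    374.8929 ]]
side 29890 232.779041046959
((676.140869140625, 67.63333129882812), (602.488525390625, 305.49017333984375), 87.13291931152344)
[[ 508.519   -225.59369]
 [ 813.6268  -240.87402]
 [ 843.7627   360.86035]
 [ 538.65497  376.1407 ]]
```

View pics/crop.png

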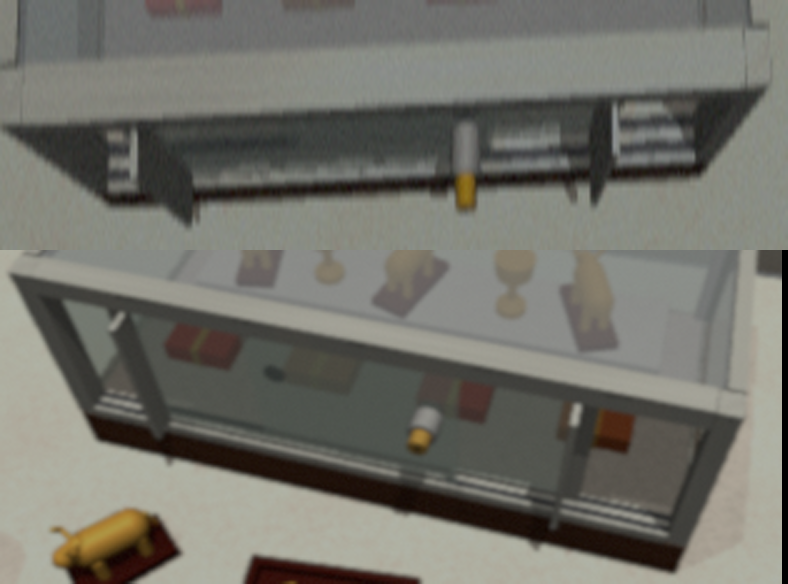

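The crop shows the fins, with tops at side pixel ~(182,155) and ~(380,195), and the plunger tip at side ~(312,208) and top ~(316,221). The gripper's path between the fins is free above the counter objects.

```bash
cat >> h.py <<'E'
YAW=-3.0;C=np.array([675.9,67,0])
RS=R.from_euler("z",YAW,degrees=True)
def toS(P): return RS.inv().apply(np.asarray(P).reshape(-1,3)-C)
def toW(P): return RS.apply(np.atleast_2d(P))+C
def onx(z,uv,x):
    t,d=ray(z,uv);t=toS(t)[0];d=RS.inv().apply(d);return t+d*((x-t[0])/d[:,0])[:,None]
E
python3 - <<'E'
from h import *
np.set_printoptions(precision=1,suppress=True)
for n in("top0","side0"):
    z=load(n);P=toS(cloud(z).reshape(-1,3));ok=z["d"].ravel()>0
    m=ok&(P[:,0]>-185)&(P[:,0]<-155)&(P[:,2]>75)&(P[:,2]<205)&(abs(P[:,1])<275)
    Q=P[m];h,e=np.histogram(Q[:,1],np.arange(-280,285,8));print(n,[(int(a),int(b)) for a,b in zip(e,h) if b>2])
    for lo,hi in((-275,-100),(-60,60),(100,275)):
        q=Q[(Q[:,1]>lo)&(Q[:,1]<hi)]
        if len(q):print(len(q),np.median(q,0),q.min(0),q.max(0))
    hsv=cv2.cvtColor(z["im"],cv2.COLOR_RGB2HSV)
    o=(P[:,2]>6)&(P[:,2]<110)&(P[:,0]<-185)&(P[:,0]>-420)&(abs(P[:,1])<300)&ok
    mm=o.reshape(400,640).astype(np.uint8);k,l,st,ce=cv2.connectedComponentsWithStats(mm)
    for i in range(1,k):
        if st[i,4]>60:
            q=P[(l==i).ravel()];print("obj",st[i],toW(q).min(0),toW(q).max(0))
S=load("side0");T=load("top0")
print(onx(S,[[182.2,155.4],[380.4,194.6]],-170),onx(S,[[312.6,207.6]],-180.5),onx(T,[[316.4,221]],-180.5))
E
```

```text
top0 [(-192, 4), (-184, 78), (-80, 7), (-72, 54), (-64, 55), (-56, 26), (192, 147), (200, 10)]
82 [-166.2 -179.4  149. ] [-171.4 -185.3   76.3] [-155.1 -178.9  204.5]
53 [-166.3  -56.2  161. ] [-181.2  -59.   147.8] [-155.4  -50.1  166.9]
157 [-163.7  197.7  148. ] [-170.6  196.4   75.5] [-155.   202.4  204.4]
obj [ 258  246   71   59 1166] [322.5  -1.5   6. ] [449.9 163.3  19.7]
obj [186 249  44  43 899] [364.7 234.5   6.1] [463.7 332.1  80.8]
obj [359 249  18  17 233] [ 393.9 -120.2   11.8] [431.9 -83.7  87.6]
obj [275 265  32  25 353] [350.7  48.2   6. ] [408.  126.   11.9]
side0 [(-192, 30), (-184, 106), (-80, 18), (-72, 78), (-64, 68), (-56, 27), (192, 283), (200, 54)]
136 [-169.9 -182.4  147.6] [-172.  -185.4   75.5] [-163.2 -179.3  204.5]
59 [-167.6  -56.1  161.4] [-182.   -60.   147.5] [-155.6  -49.2  167.9]
337 [-165.3  198.   147.1] [-172.1  196.    75.4] [-155.2  203.7  204.8]
obj [ 152  237   57   43 1387] [362.4 232.5   6.2] [462.9 325.   81.6]
obj [ 223  257   90   68 3624] [321.5  -3.4   6. ] [450.5 162.5  20.3]
obj [352 273  21  31 492] [ 394.2 -122.8    6.1] [426.7 -84.5  87.8]
[[-170.   187.9  225.2]
 [-170.  -182.1  229.2]] [[-180.5  -65.2  165.9]] [[-180.5  -63.4  158.5]]
```

```bash
cat >> h.py <<'E'
def goal(): # tool x in showcase xz plane, tilted 45 deg forward
    return RS*R.from_euler("y",-45,degrees=True)*R.from_quat([1,0,0,0])
def move(xyzS):
    from bench import read_state
    s=read_state();print("t",s["clock"],"posS",toS(s["position"])[0].round(1),"F",s["contact_force"].round(1),"j",s["joints"].round(2))
    dr=(goal()*R.from_quat(s["ee_rot"]).inv()).as_rotvec(degrees=True)
    print("shift cm",((toW(xyzS)[0]-s["position"])/10).round(2),"rot",dr.round(1))
E
python3 -c "
from h import *
move([-230,150,165]);print(RS.as_matrix().round(4))"
```

```text
t 0.1 posS [-447.7  480.8  230.3] F [-0.  -0.5  0.6] j [ 1.41  0.39  0.01 -0.   -1.19 -0.26]
shift cm [ 20.01 -34.17  -6.53] rot [-10.5 -44.   20. ]
[[ 0.9986  0.0523  0.    ]
 [-0.0523  0.9986 -0.    ]
 [-0.      0.      1.    ]]
```

```bash
python3 -m creep '{"translation":[[2,-5,1],[4,-10,2],[7,-15,3],[10,-20,4],[13,-25,4],[16,-30,2],[19,-33,-1],[20,-34.2,-4]],"delta_rot":[[-1.3,-5.5,2.5],[-2.6,-11,5],[-3.9,-16.5,7.5],[-5.2,-22,10],[-6.6,-27.5,12.5],[-7.9,-33,15],[-9.2,-38.5,17.5],[-10.5,-44,20]],"hand":[0,0,0,0,0,0,0,0]}'; python3 -c "
from h import *
move([-200,150,150])"
```

```text
clock: 1.1
position: [461.0, 246.0, 239.9]
ee_rot: [0.93, -0.055, 0.363, 0.012]
contact_force: [1.1, 0.4, 2.0]
gripper_width: 0.1
grasp_force: 0.0
t 1.1 posS [-224.   167.5  239.9] F [1.1 0.4 2. ] j [ 0.84  0.01 -0.98  1.45 -0.58 -0.67]
shift cm [ 2.31 -1.88 -8.99] rot [-1.3 -2.3  3.4]
```

```bash
python3 -m creep '{"translation":[[0,0,0],[0,0,0],[0,0,0],[0,0,0]],"delta_rot":[[0,0,0],[0,0,0],[0,0,0],[0,0,0]],"hand":[0,0,0,0]}'; python3 - <<'E'
from h import *
from bench import *
move([-200,150,150])
im,d=get_image("side");cv2.imwrite("pics/s1.png",im[:,:,::-1])
E
```

```text
clock: 1.6
position: [461.2, 248.9, 241.4]
ee_rot: [0.93, -0.055, 0.363, 0.01]
contact_force: [-0.3, -0.2, -0.0]
gripper_width: 0.4
grasp_force: 0.0
t 1.6 posS [-223.9  170.4  241.4] F [-0.3 -0.2 -0. ] j [ 0.85  0.01 -0.97  1.44 -0.58 -0.66]
shift cm [ 2.28 -2.16 -9.14] rot [-1.4 -2.3  3.3]
```

View pics/s1.png

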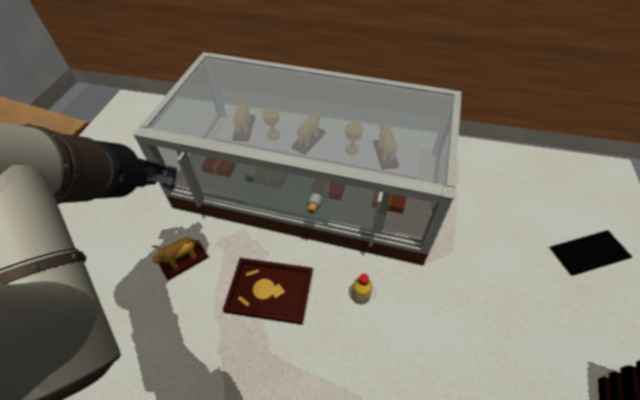

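The picture shows the gripper at about (160,172), in front of and above the left end of the case. Nothing has been disturbed. Elbow folding limits the tilt, so I'll use about 30°.

```bash
sed -i 's/def goal()/TILT=30\ndef goal()/; s/"y",-45/"y",-TILT/' h.py; python3 -c "
from h import *
move([-200,140,165])"
```

```text
t 1.65 posS [-223.9  170.2  241.4] F [1.  0.8 0.7] j [ 0.85  0.01 -0.97  1.44 -0.58 -0.66]
shift cm [ 2.23 -3.14 -7.64] rot [-0.2 12.7  3.4]
```

```bash
python3 -m creep '{"translation":[[0,-1,0],[0.3,-2,-1],[0.6,-3.1,-2.5],[1,-3.1,-4],[1.6,-3.1,-5.5],[2.2,-3.1,-7],[2.2,-3.1,-7.6],[2.2,-3.1,-7.6]],"delta_rot":[[0,4,1],[0,8,2],[0,12.7,3.4],[0,12.7,3.4],[0,12.7,3.4],[0,12.7,3.4],[0,12.7,3.4],[0,12.7,3.4]],"hand":[0,0,0,0,0,0,0,0]}'; python3 -c "
from h import *
move([-164,150,165])"
```

```text
clock: 2.65
position: [483.5, 216.4, 164.5]
ee_rot: [0.966, -0.027, 0.258, 0.007]
contact_force: [0.4, -0.1, 0.4]
gripper_width: -0.1
grasp_force: 0.0
t 2.65 posS [-200.   139.1  164.5] F [ 0.4 -0.1  0.4] j [ 0.69  0.12 -0.96  1.33 -0.35 -0.41]
shift cm [3.65 0.9  0.05] rot [-0.1 -0.1  0.2]
```

```bash
python3 -m creep '{"translation":[[1.2,0,0],[2.4,0,0],[3.65,0.2,0],[3.7,1.2,0],[3.75,2.2,0],[3.8,3.0,0],[3.85,3.8,0],[3.9,4.6,0]],"delta_rot":[[0,0,0],[0,0,0],[0,0,0],[0,0,0],[0,0,0],[0,0,0],[0,0,0],[0,0,0]],"hand":[0,0,0,0,0,0,0,0]}'; python3 -c "
from h import *
move([-164,245,165])"
```

```text
clock: 3.65
position: [522.3, 262.3, 164.8]
ee_rot: [0.966, -0.027, 0.258, 0.007]
contact_force: [-1.9, -2.9, 2.4]
gripper_width: 0.0
grasp_force: 1.4
t 3.65 posS [-163.6  186.9  164.8] F [-1.9 -2.9  2.4] j [ 0.75  0.21 -0.84  1.22 -0.39 -0.35]
shift cm [0.26 5.8  0.02] rot [-0.  -0.1  0.2]
```

```bash
python3 -m creep '{"translation":[[0.03,0.7,0],[0.07,1.4,0],[0.1,2.1,0],[0.14,2.8,0],[0.18,3.5,0],[0.22,4.2,0],[0.25,4.8,0],[0.27,5.2,0]],"delta_rot":[[0,0,0],[0,0,0],[0,0,0],[0,0,0],[0,0,0],[0,0,0],[0,0,0],[0,0,0]],"hand":[0,0,0,0,0,0,0,0]}'; python3 -c "
from h import *
move([-164,247,165])"
```

```text
clock: 4.65
position: [525.3, 315.0, 164.9]
ee_rot: [0.966, -0.027, 0.258, 0.006]
contact_force: [-1.0, -2.1, -0.2]
gripper_width: 0.3
grasp_force: 1.3
t 4.65 posS [-163.4  239.8  164.9] F [-1.  -2.1 -0.2] j [ 0.85  0.26 -0.75  1.11 -0.45 -0.33]
shift cm [-0.02  0.72  0.01] rot [-0.1 -0.1  0.1]
```

```bash
python3 -m creep '{"translation":[[0.0,0.2,0],[0.0,0.3,0],[0.0,0.4,0],[0.0,0.5,0]],"delta_rot":[[0,0,0],[0,0,0],[0,0,0],[0,0,0]],"hand":[0,0,0,0]}';python3 -m creep '{"translation":[[0.0,0.1,0],[0.0,0.15,0]],"delta_rot":[[0,0,0],[0,0,0]],"hand":[0,0]}'; python3 -c "
from h import *
move([-164,247,165])"
```

```text
clock: 5.15
position: [525.4, 319.3, 164.9]
ee_rot: [0.966, -0.027, 0.258, 0.007]
contact_force: [1.0, -2.6, -2.4]
gripper_width: 0.2
grasp_force: 1.2
clock: 5.4
position: [525.4, 320.5, 164.9]
ee_rot: [0.966, -0.027, 0.258, 0.007]
contact_force: [0.2, -4.3, -0.4]
gripper_width: 0.2
grasp_force: 2.1
t 5.4 posS [-163.6  245.2  164.9] F [ 0.2 -4.3 -0.4] j [ 0.86  0.27 -0.74  1.1  -0.46 -0.33]
shift cm [-0.03  0.18  0.01] rot [-0.  -0.   0.2]
```

```bash
python3 -m creep '{"translation":[[0.0,0.1,0],[0.0,0.1,0]],"delta_rot":[[0,0,0],[0,0,0]],"hand":[0,0]}';python3 -m creep '{"translation":[[0.0,0.1,0],[0.0,0.1,0]],"delta_rot":[[0,0,0],[0,0,0]],"hand":[0,0]}'
```

```text
clock: 5.65
position: [525.4, 320.5, 164.9]
ee_rot: [0.966, -0.028, 0.258, 0.008]
contact_force: [0.9, -5.9, -0.5]
gripper_width: 0.2
grasp_force: 2.9
clock: 5.9
position: [525.4, 320.5, 164.9]
ee_rot: [0.966, -0.028, 0.258, 0.009]
contact_force: [0.0, -7.8, 2.1]
gripper_width: -0.4
grasp_force: 3.8
```

The left door has stopped against its jamb: the position is stalled while the force rises. Backing off and crossing to the right fin.

```bash
python3 -m creep '{"translation":[[0,-1,0],[-0.5,-2,0],[-3,-2.5,0],[-5,-5,0],[-5.2,-9,0],[-5.5,-14,0],[-5.8,-19,0],[-6,-23,0]],"delta_rot":[[0,0,0],[0,0,0],[0,0,0],[0,0,0],[0,0,0],[0,0,0],[0,0,0],[0,0,0]],"hand":[0,0,0,0,0,0,0,0]}'; python3 -c "
from h import *
move([-200,-110,165])"
```

```text
clock: 6.9
position: [472.0, 93.3, 174.8]
ee_rot: [0.967, -0.028, 0.255, 0.007]
contact_force: [1.0, 0.3, -0.1]
gripper_width: 0.1
grasp_force: 0.0
t 6.9 posS [-205.    15.6  174.8] F [ 1.   0.3 -0.1] j [ 0.37 -0.01 -1.07  1.42 -0.21 -0.22]
shift cm [ -0.16 -12.57  -0.98] rot [-0.  -0.5  0.3]
```

```bash
python3 -m creep '{"translation":[[-0.2,-3,0],[-0.3,-6,0],[-0.3,-9,0],[-0.1,-12.5,0],[1.2,-12.5,0],[2.5,-12.5,-0.3],[3.5,-12.6,-0.6],[3.5,-12.6,-1]],"delta_rot":[[0,0,0],[0,0,0],[0,0,0],[0,0,0],[0,0,0],[0,0,0],[0,0,0],[0,0,0]],"hand":[0,0,0,0,0,0,0,0]}'; python3 -c "
from h import *
move([-164,-160,165])"
```

```text
clock: 7.9
position: [507.0, -30.5, 177.4]
ee_rot: [0.97, -0.027, 0.243, 0.007]
contact_force: [0.2, -0.1, 0.1]
gripper_width: 0.3
grasp_force: 0.0
t 7.9 posS [-163.6 -106.2  177.4] F [ 0.2 -0.1  0.1] j [ 0.21  0.03 -0.96  0.9  -0.16  0.44]
shift cm [-0.32 -5.37 -1.24] rot [-0.1 -1.8  0.2]
```

```bash
python3 -m creep '{"translation":[[-0.1,-1,-0.5],[-0.15,-2.5,-1],[-0.2,-4,-1.2],[-0.25,-5,-1.2],[-0.3,-5.7,-1.2],[-0.33,-6.4,-1.2],[-0.37,-7.1,-1.2],[-0.4,-7.8,-1.2]],"delta_rot":[[0,-1,0],[0,-1.8,0],[0,-1.8,0],[0,-1.8,0],[0,-1.8,0],[0,-1.8,0],[0,-1.8,0],[0,-1.8,0]],"hand":[0,0,0,0,0,0,0,0]}'; python3 -c "
from h import *
move([-164,-240,165])"
```

```text
clock: 8.9
position: [503.4, -111.0, 173.4]
ee_rot: [0.967, -0.025, 0.254, 0.002]
contact_force: [0.2, 2.1, 2.6]
gripper_width: -0.2
grasp_force: 1.3
t 8.9 posS [-163.  -186.8  173.4] F [0.2 2.1 2.6] j [ 0.11  0.06 -0.86  0.46 -0.16  0.98]
shift cm [-0.38 -5.31 -0.84] rot [-0.5 -0.5 -0.1]
```

```bash
python3 -m creep '{"translation":[[-0.05,-0.7,0],[-0.1,-1.4,0],[-0.15,-2.1,0],[-0.2,-2.8,0],[-0.25,-3.5,0],[-0.3,-4.1,0],[-0.33,-4.6,0],[-0.36,-5,0]],"delta_rot":[[0,0,0],[0,0,0],[0,0,0],[0,0,0],[0,0,0],[0,0,0],[0,0,0],[0,0,0]],"hand":[0,0,0,0,0,0,0,0]}'; python3 -c "
from h import *
move([-164,-245,165])"
```

```text
clock: 9.9
position: [500.0, -161.2, 173.2]
ee_rot: [0.967, -0.026, 0.254, 0.003]
contact_force: [1.9, 1.9, 0.5]
gripper_width: -0.0
grasp_force: 1.3
t 9.9 posS [-163.8 -237.1  173.2] F [1.9 1.9 0.5] j [ 0.01  0.08 -0.71  0.09 -0.26  1.43]
shift cm [-0.07 -0.79 -0.82] rot [-0.5 -0.5 -0.1]
```

```bash
python3 -m creep '{"translation":[[0,-0.2,0],[0,-0.4,0],[0,-0.6,0],[0,-0.7,0]],"delta_rot":[[0,0,0],[0,0,0],[0,0,0],[0,0,0]],"hand":[0,0,0,0]}';python3 -m creep '{"translation":[[0,-0.1,0],[0,-0.2,0]],"delta_rot":[[0,0,0],[0,0,0]],"hand":[0,0]}';python3 -m creep '{"translation":[[0,-0.1,0],[0,-0.2,0]],"delta_rot":[[0,0,0],[0,0,0]],"hand":[0,0]}'
```

```text
clock: 10.4
position: [499.5, -168.6, 173.0]
ee_rot: [0.967, -0.026, 0.254, 0.003]
contact_force: [0.0, 2.6, 1.7]
gripper_width: 0.2
grasp_force: 1.2
clock: 10.65
position: [499.3, -170.6, 172.8]
ee_rot: [0.967, -0.026, 0.253, 0.003]
contact_force: [-0.0, 2.3, 2.8]
gripper_width: 0.2
grasp_force: 1.3
clock: 10.9
position: [499.3, -172.0, 172.8]
ee_rot: [0.967, -0.026, 0.253, 0.002]
contact_force: [-2.3, 13.8, 5.1]
gripper_width: 0.3
grasp_force: 6.4
```

Both doors are shut. Backing off and moving in front of the plunger with less tilt.

```bash
sed -i 's/TILT=30/TILT=20/' h.py; python3 -m creep '{"translation":[[0,0.8,0],[-0.3,1.8,0],[-1.5,2.5,0],[-3,3,0],[-3.5,4,0],[-3.5,5.5,0],[-3.4,8,0],[-3.3,11,0]],"delta_rot":[[0,0,0],[0,0,0],[0,0,0],[0,3,0],[0,6,0],[0,9,0],[0,9,0],[0,9,0]],"hand":[0,0,0,0,0,0,0,0]}'; python3 -c "
from h import *
move([-203,-1,152])"
```

```text
clock: 11.9
position: [465.7, -62.6, 172.1]
ee_rot: [0.984, -0.027, 0.176, 0.005]
contact_force: [0.0, -0.2, -0.1]
gripper_width: -0.1
grasp_force: 0.0
t 11.9 posS [-203.1 -140.4  172.1] F [ 0.  -0.2 -0.1] j [ 0.28  0.02 -0.78  0.27 -0.45  1.02]
shift cm [ 0.74 13.92 -2.01] rot [0.1 0.2 0.1]
```

```bash
python3 -m creep '{"translation":[[0.1,2,0],[0.2,4.5,0],[0.35,7,0],[0.5,9.5,-0.5],[0.6,12,-1],[0.7,13.9,-1.5],[0.74,13.9,-2],[0.74,13.9,-2]],"delta_rot":[[0,0,0],[0,0,0],[0,0,0],[0,0,0],[0,0,0],[0,0,0],[0,0,0],[0,0,0]],"hand":[0,0,0,0,0,0,0,0]}'; python3 - <<'E'
from h import *
from bench import *
move([-192,-1,150])
c=get_calibration("top");im,d=get_image("top");b=get_image("side")[0]
a=cv2.resize(im[170:290,170:450,::-1],None,fx=2.8,fy=2.2,interpolation=cv2.INTER_CUBIC)
b=cv2.resize(b[120:270,140:460,::-1],(784,330),interpolation=cv2.INTER_CUBIC)
cv2.imwrite("pics/c2.png",np.vstack([a,b]))
E
```

```text
clock: 12.9
position: [473.1, 75.3, 151.9]
ee_rot: [0.984, -0.026, 0.176, 0.006]
contact_force: [-0.6, -0.6, -0.3]
gripper_width: -0.3
grasp_force: 0.0
t 12.9 posS [-203.    -2.4  151.9] F [-0.6 -0.6 -0.3] j [ 0.58  0.07 -0.88  0.57 -0.39  0.43]
shift cm [ 1.11  0.08 -0.19] rot [0.1 0.2 0.1]
```

View pics/c2.png

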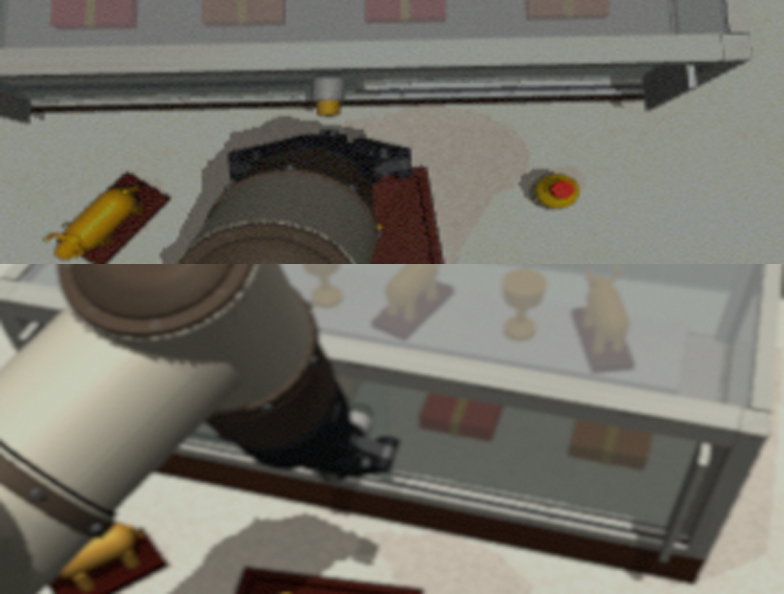

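The doors are shut and the fins are at the jambs. The gripper centre (~(322,150) in the crop) lines up with the plunger (~(328,105)). Pushing in along +x.

```bash
python3 -m creep '{"translation":[[0.3,0.1,-0.1],[0.6,0.1,-0.2],[0.9,0.08,-0.2],[1.1,0.07,-0.2],[1.25,0.07,-0.2],[1.4,0.06,-0.2],[1.5,0.06,-0.2],[1.6,0.05,-0.2]],"delta_rot":[[0,0,0],[0,0,0],[0,0,0],[0,0,0],[0,0,0],[0,0,0],[0,0,0],[0,0,0]],"hand":[0,0,0,0,0,0,0,0]}'; python3 -c "
from h import *
move([-182,-1,150])"
```

```text
clock: 14.0
position: [489.7, 76.9, 150.8]
ee_rot: [0.984, -0.026, 0.177, 0.005]
contact_force: [-3.5, 0.9, 2.3]
gripper_width: -0.2
grasp_force: 2.0
t 14.0 posS [-186.5    0.2  150.8] F [-3.5  0.9  2.3] j [ 0.56  0.1  -0.85  0.57 -0.38  0.46]
shift cm [ 0.44 -0.14 -0.08] rot [0.  0.4 0. ]
```

Contact at about 4 N and the plunger is moving. Continuing in small steps.

```bash
python3 -m creep '{"translation":[[0.1,0,0],[0.2,0,0],[0.3,0,0]],"delta_rot":[[0,0,0],[0,0,0],[0,0,0]],"hand":[0,0,0]}';for i in 1 2; do python3 -m creep '{"translation":[[0.1,0,0],[0.15,0,0]],"delta_rot":[[0,0,0],[0,0,0]],"hand":[0,0]}'; done; python3 -c "
from h import *
move([-182,-1,150])"
```

```text
clock: 14.38
position: [492.8, 76.8, 150.8]
ee_rot: [0.984, -0.026, 0.177, 0.005]
contact_force: [-4.2, 1.4, 1.6]
gripper_width: -0.2
grasp_force: 2.0
clock: 14.62
position: [494.3, 76.8, 150.8]
ee_rot: [0.984, -0.026, 0.177, 0.005]
contact_force: [-3.9, -0.6, 2.6]
gripper_width: 0.2
grasp_force: 2.0
clock: 14.88
position: [495.8, 76.7, 150.8]
ee_rot: [0.984, -0.026, 0.177, 0.005]
contact_force: [-4.6, -0.6, 2.5]
gripper_width: -0.3
grasp_force: 2.0
t 14.875 posS [-180.4    0.3  150.8] F [-4.6 -0.6  2.5] j [ 0.55  0.11 -0.84  0.56 -0.38  0.47]
shift cm [-0.17 -0.12 -0.08] rot [0.1 0.4 0. ]
```

```bash
for i in 1 2; do python3 -m creep '{"translation":[[0.1,0,0],[0.15,0,0]],"delta_rot":[[0,0,0],[0,0,0]],"hand":[0,0]}'; done
```

```text
clock: 15.12
position: [496.8, 76.6, 150.7]
ee_rot: [0.984, -0.026, 0.176, 0.005]
contact_force: [-10.2, 0.4, 6.0]
gripper_width: 0.1
grasp_force: 5.2
clock: 15.38
position: [497.1, 76.2, 150.5]
ee_rot: [0.984, -0.026, 0.176, 0.006]
contact_force: [-19.5, 3.9, 12.8]
gripper_width: -0.0
grasp_force: 10.1
```

The force rose at the expected full-in position. Backing straight off and verifying.

```bash
python3 -m creep '{"translation":[[-0.3,0,0],[-1,0,0],[-2,0,0.3],[-2.5,2,2],[-3,5,4],[-4,9,6],[-5,13,8],[-6,17,9]],"delta_rot":[[0,0,0],[0,0,0],[0,0,0],[0,0,0],[0,0,0],[0,0,0],[0,0,0],[0,0,0]],"hand":[0,0,0,0,0,0,0,0]}'; python3 -m creep '{"translation":[[-1,5,1],[-2,10,1],[-3,14,1],[-4,17,1],[-4,17,1],[-4,17,1]],"delta_rot":[[0,0,0],[0,0,0],[0,0,0],[0,0,0],[0,0,0],[0,0,0]],"hand":[0,0,0,0,0,0]}'; python3 - <<'E'
from h import *
from bench import *
np.set_printoptions(precision=1,suppress=True)
print(read_state()["contact_force"])
for n in("side","top"):
    im,d=get_image(n);c=get_calibration(n);np.savez(f"pics/{n}1.npz",im=im,d=d,K=c["intrinsics"],t=c["xyz"],a=c["attitude"])
    z=load(n+"1");P=toS(cloud(z).reshape(-1,3));ok=z["d"].ravel()>0
    m=ok&(P[:,0]>-190)&(P[:,0]<-152)&(P[:,2]>75)&(P[:,2]<205)&(abs(P[:,1])<275)
    for lo,hi in((-275,-240),(-60,60),(240,275)):
        q=P[m&(P[:,1]>lo)&(P[:,1]<hi)]
        if len(q):print(n,len(q),np.median(q,0),q.min(0),q.max(0))
T=load("top1")["im"];S=load("side1")["im"]
a=cv2.resize(T[170:310,170:450,::-1],(784,270));b=cv2.resize(S[120:330,130:460,::-1],(784,330))
cv2.imwrite("pics/c3.png",np.vstack([a,b]))
E
```

```text
clock: 16.38
position: [438.4, 248.8, 242.6]
ee_rot: [0.984, -0.026, 0.178, 0.003]
contact_force: [0.5, 0.2, -0.5]
gripper_width: -0.1
grasp_force: 0.0
clock: 17.12
position: [398.6, 416.4, 250.7]
ee_rot: [0.984, -0.026, 0.177, 0.005]
contact_force: [0.2, -0.5, -0.6]
gripper_width: 0.0
grasp_force: 0.0
[ 0.2 -0.5 -0.6]
side 198 [-169.5 -262.   146.1] [-171.7 -266.4   75.1] [-152.4 -260.2  203.5]
side 162 [-165.9   -3.6  162.2] [-172.2  -14.   147.5] [-152.    10.4  168.7]
side 415 [-164.2  259.4  146.2] [-172.7  256.9   75.2] [-152.1  266.6  204.8]
top 147 [-162.9 -260.5  149.3] [-171.5 -266.5   75.2] [-152.3 -259.8  204.7]
top 112 [-162.4   -1.6  162.7] [-171.6  -12.3  147.1] [-152.    11.6  169.5]
top 220 [-161.9  259.3  148.5] [-170.1  257.5   75.3] [-152.   263.6  205. ]
```

View pics/c3.png

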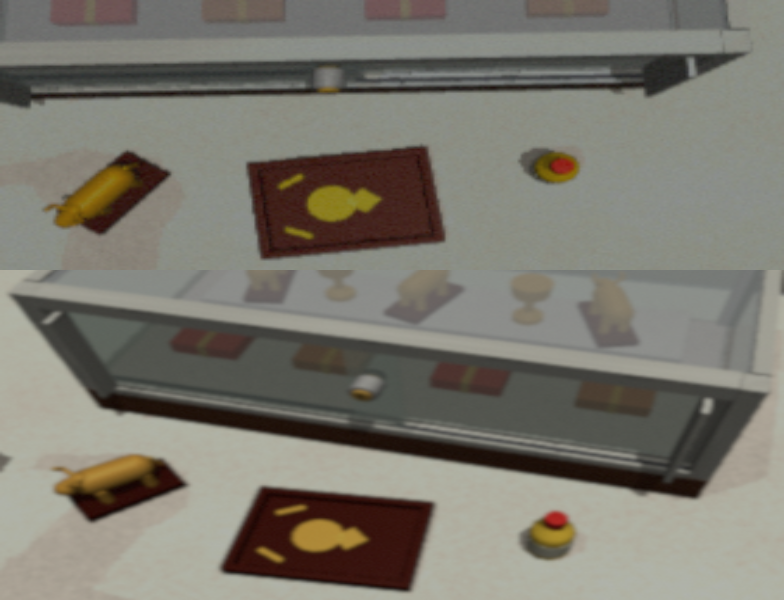

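Both fins are at ±260 (shut), the plunger face is at x ≈ -171.5 (fully in) with only a sliver of brass showing at (328,88), and the ox, plaque and glue bottle haven't moved.

```bash
python3 -c "
from bench import *
print(job_done())"
```

```text
the job is handed in; nothing more can be done
None
```

Both doors are shut and the lock plunger is fully in, the loose items look undisturbed in the final pictures, and the job is handed in; no verdict was returned.

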